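# Turn the swivel hook and hang the orange tape roll

## Robot

A 6-joint arm with a two-finger parallel gripper is mounted at the origin on the work surface. World frame = base frame: x ahead of the robot, y to its left, z up, the work surface at z = 0. Lengths are in m, angles in degrees, forces in N, time in s.
With the tool pointing down it reaches from about 0.375 to 0.9 m from the base axis. Payload 3.1 kg.
Tool frame: the origin (TCP) lies at the very end of the fingers, on their centre line; the grasp point (between the pads) lies 19 mm behind it; z points along the fingers, y is the line along which they close (so a half turn about z gives the same grasp; the last joint's range is limited). The gripper opens to 87 mm and grips with 3 to 60 N. Pads are 19 mm wide; open, the fingers measure 117 mm over their backs; the gripper's body (75 mm by 190 mm) begins 51 mm behind the grasp point.
Start: joints at [-83.91, 30.224, 82.088, -0, 67.689, -10.227], TCP at [0.176, -0.6, 0.19] pointing down, gripper open.
Joint ranges: [-176.69, 176.69], [-43.24, 126.21], [12.49, 139.97], [-82, 262], [0, 151.66], [-163.58, 163.58]. Speed limits (degrees/s): [159.86, 159.86, 180, 180, 180, 180].

## Interface

Orientations are given as a 3x3 rotation matrix whose columns are the frame's x, y, z axes.
In Python, from rig import bot, imaging gives the robot as it stands.
- The arm moves only by the tool drive_tool, never from a script. Its argument "deltas" is text: rows parted by semicolons, each of 5 numbers parted by spaces: the finger opening in mm, from 0 to 87, then the shift along the world's x, y, z in mm, then the turn about the world's z in rad. In form: jaw dx dy dz twist; .... A call has 1 to 12 rows; each row is the pose to reach, as a shift and turn from the pose commanded when the call began; what a row does not reach only later rows make up. A row lasts 1/10 s, in which the tool goes at most 50 mm and 8.59 degrees, less where a joint would pass 70% of its speed; a pose out of reach is approached as far as the arm can. A call with a gripper value outside its range is refused whole. The fingers move at their own pace and stop on an object; the grip force is fixed at half the most. Time passes only in rows, so rows that repeat a pose let the fingers close. It gives the time, the measured TCP pose, the force, the opening and the grip force at its end, in the units of the state.
- bot.read_state(): the state, without advancing time (a new reading comes with each control period).
- imaging.capture(name): name is "side" or "top" or "wrist"; returns the picture (480x640x3 uint8, red, green, blue); there is no depth.
- imaging.camera_model(name): a dict with "fx", "fy", "cx", "cy" (pixels), "T" (4x4, takes a point from camera to world coordinates). Camera axes: x right, y down, z forward; pixel columns grow to the right and rows downward; lengths in m; the calibration is good to about 2 mm. A picture is of the moment at which its call begins: read the wrist's pose just before it. camera_model takes no time and is no camera call; for the wrist camera it gives the pose at the moment of the call.
- bot.hand_in(): hands the job in; it is judged then, once.
The state is a dict: "time_s": time; "joint_positions": joint angles; "qvel": joint speeds; "tau": joint torques, N m; "position": TCP position; "tcp_rot": TCP orientation; "force": force on the tool from outside, world axes, zero at the start; "moment": the same for the moment, N m; "opening": opening from 0.0 (shut) to 1.0 (fully open); "grasp_force": force on a finger pad.
Only numpy, scipy, OpenCV 4.12 (cv2) and the standard library are available. Lean on these libraries where they do the work, as an engineer would, in place of code of your own. Each camera call takes 0.05 s, during which the arm holds its last target. There are 200 camera calls.

## Task

On the packing bench, first turn the swivel hook on its stand until it points the same way as the yellow arrow on the stand's foot. Then take the roll of orange tape from the rack and hang it on the hook, with the hook's arm through its core, still pointing along the arrow. Leave the other two rolls where they are in the rack.

Things in the scene. Friction and masses are not known exactly. Their poses are not given: they have to be found in the camera images.
- stand: Fixed stand of the swivel hook: grey foot plate 220 x 120 x 12 mm on the bench with an upright dark post 20 mm across. Origin on the bench under the post's axis, z up. The yellow arrow painted on the plate starts at the post and points along the stand's own -x. The plate spans x -160 to +60 mm, y -60 to +60 mm.
- hook (a joint): Angle of the swivel hook about the post (rad). 0: its arm points along the yellow arrow (stand -x); positive is clockwise seen from above, +1.57 along stand +y. Range -0.6 to 2.2, starts between 0.7 and 1.4. It turns stiffly (about 2 N at the arm's middle) and stays where left. The red turning head on the post is 24 mm across, its top 158 mm above the bench.
- hook_mid (a point): Point on the centre line of the hook's arm, 72 mm from the post's axis and 150 mm above the bench. -x points out along the arm to the tip, z up; the axes turn with the hook. The arm is a level round steel bar 10 mm thick, reaching 124 mm out from the post's axis, then rising to the upturned end.
- hook_tip (a point): Centre of the red ball (13 mm) on the upturned end of the hook, 134 mm from the post's axis, 166 mm above the bench; the hook's highest point is 173 mm above the bench.
- roll_orange: Roll of orange tape to hang: rigid ring, outside diameter 100 mm, open core 76 mm (wall 12 mm), 38 mm wide, 0.1 to 0.25 kg. Origin at the ring's centre, own y = ring axis. Stands on its rim in the rack, axis level, centre 66 mm and top 116 mm above the bench; take it from above by the top of the rim, closing along its axis. Hung, its centre is 33 mm below the arm's centre line.
- roll_white: Roll of white tape, same size, standing in the rack. To be left alone.
- roll_blue: Roll of blue tape, same size, standing in the rack. To be left alone.
- rack: Fixed low rack 115 x 310 mm, its blue ends 30 mm high, with two steel bars along its own y on which the three rolls stand side by side in any order, about 100 mm apart (62 mm between neighbours), ring axes along the rack's y. Origin on the bench under its middle.
Mind the look-alikes: they are no part of the job. Of the things like the roll_orange, leave any that is pink or purple; of the rest the larger one is meant.

How it is judged:
By the outcome, as a careful person would: the job done as asked, in the order asked, and still so for the second after the job is handed in, with the robot touching nothing.
It also fails if it takes over 67 s, if anything falls off the work surface, if the arm or the gripper's body presses on something with over 40 N, if the wrist force passes 120 N, or if a joint passes its speed limit or range.

## Working session

There is one attempt and no reset: what is moved stays moved. The work goes in short steps, Python scripts to look and compute and a tool call to move; the robot and the scene stay as the last step left them, time stands still between calls to the robot, and variables do not carry over. Pictures are saved under pics/ and viewed, at most 10 in all, crops included, and the job is handed in when it is done.

Besides the shell and the picture viewer there is one more tool, called after "Request:" as name(argument=value, ...), one argument or row to a line, values as JSON. drive_tool: Moves the arm, as the interface text tells. Its arguments: {"type":"object","properties":{"deltas":{"type":"string"}},"required":["deltas"]}

```bash
mkdir -p pics; python3 - <<'E'
from rig import bot, imaging
import cv2
for n in ("side","top"):
    cv2.imwrite(f"pics/{n}0.png",imaging.capture(n)[:,:,::-1])
    m=imaging.camera_model(n);print(n,m["fx"],m["cx"],m["cy"],m["T"])
s=bot.read_state();print(s["time_s"],s["position"],s["tcp_rot"])
E
```

```text
side 570.4110992047861 322.5026300134389 247.33389070452014 [[-0.83009032 -0.40015884  0.38835932  0.05059448]
 [-0.55738474  0.61602831 -0.55662499  0.5305577 ]
 [-0.01650192 -0.67851457 -0.73440157  1.01417471]
 [ 0.          0.          0.          1.        ]]
top 519.9102339949208 318.9567237205605 241.12875477934142 [[ 0.00472605 -0.98918189  0.14661807  0.35364239]
 [-0.99997145 -0.00553936 -0.0051393  -0.11116113]
 [ 0.00589588 -0.1465896  -0.98917983  1.15969119]
 [ 0.          0.          0.          1.        ]]
0.1 [ 0.17553395 -0.59909884  0.18866073] [[ 9.59718828e-01  2.80962117e-01 -2.44439242e-04]
 [ 2.80962053e-01 -9.59716928e-01  1.93464473e-03]
 [ 3.08969401e-04 -1.92539313e-03 -9.99998099e-01]]
```

View pics/top0.png

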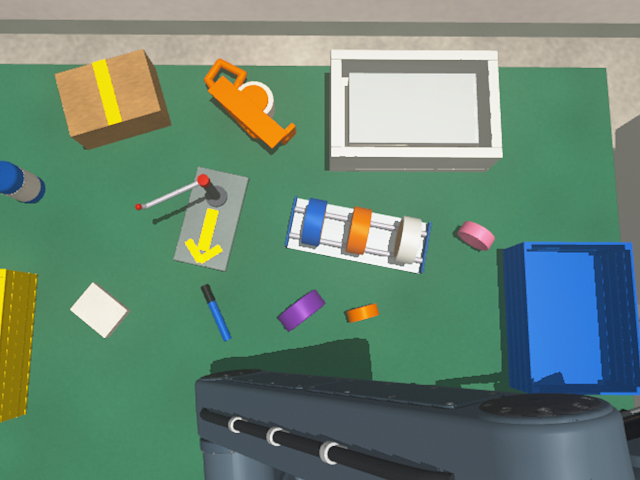

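View pics/side0.png

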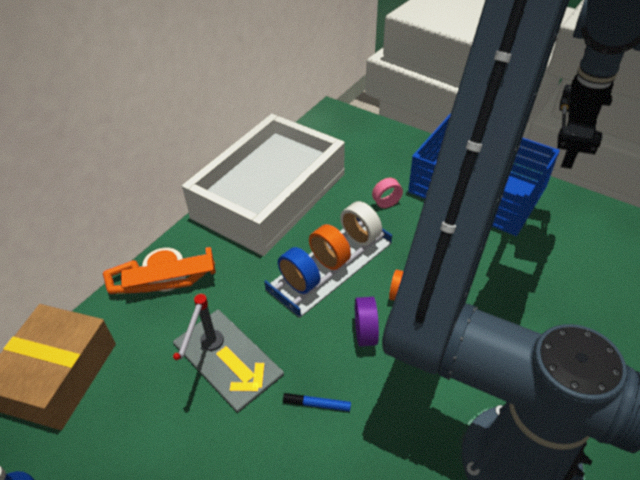

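Top view candidates like the roll are orange in rack (359,231), small orange (362,313), purple (301,310) and pink (476,235). The rack one fits: it is orange, larger, and standing in the rack between blue and white. I'll confirm it in an enlarged crop. The hook has its head at (203,181) and tip at (138,207). The plate arrow points down-left, and the side view agrees.

```bash
cat > h.py <<'E'
from rig import bot, imaging
import numpy as np, cv2
def ray(n,u,v,z,m=None):
    m=m or imaging.camera_model(n);T=np.array(m["T"])
    d=T[:3,:3]@[(u-m["cx"])/m["fx"],(v-m["cy"])/m["fy"],1];o=T[:3,3]
    return o+d*(z-o[2])/d[2]
def proj(n,p,m=None):
    m=m or imaging.camera_model(n);T=np.array(m["T"])
    c=T[:3,:3].T@(np.array(p)-T[:3,3]);return np.array([m["fx"]*c[0]/c[2]+m["cx"],m["fy"]*c[1]/c[2]+m["cy"]])
E
python3 - <<'E'
import cv2
im=cv2.imread("pics/top0.png")[150:350,120:440]
cv2.imwrite("pics/crop1.png",cv2.resize(im,None,fx=2.5,fy=2.5,interpolation=cv2.INTER_CUBIC))
E
```

```text
(no output)
```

View pics/crop1.png

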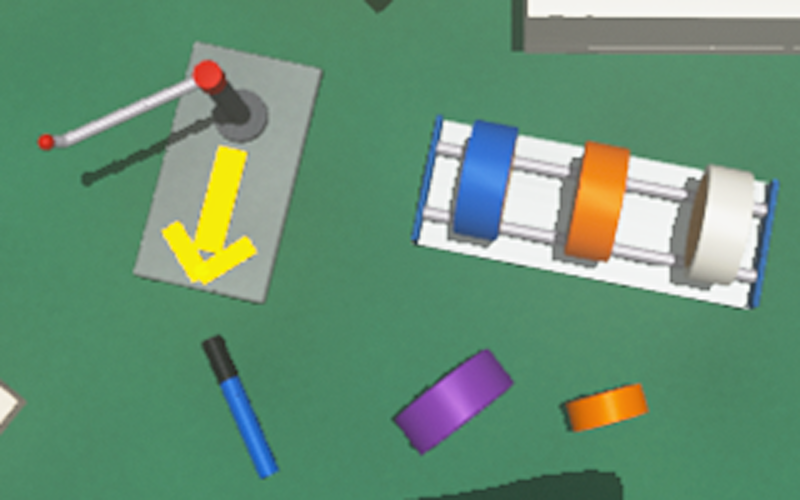

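The crop confirms it. The orange roll at crop (597,200) is the same size as its blue and white neighbours, and the bench one at (605,407) is much smaller. Now I'll fit the poses.

```bash
python3 - <<'E'
from h import *
from scipy.optimize import least_squares
f=lambda U,V:(120+U/2.5,150+V/2.5)
R=lambda a:np.array([[np.cos(a),-np.sin(a)],[np.sin(a),np.cos(a)]])
cs=np.array([ray("top",*f(*c),.012)[:2] for c in [(195,42),(322,69),(265,302),(134,272)]])
mod=np.array([[60,60],[60,-60],[-160,-60],[-160,60]])/1e3
# image left = world +y, image up = +x; arrow = stand -x
best=None
for y0 in np.arange(-3,3.1,1.5):
    r=least_squares(lambda p:((R(p[2])@mod.T).T+p[:2]-cs).ravel(),[*cs.mean(0),y0])
    if best is None or r.cost<best.cost: best=r
st=best.x;print("stand",st,np.degrees(st[2]),"res mm",1e3*np.abs(best.fun).max())
im={n:cv2.imread(f"pics/{n}0.png") for n in("top","side")}
hd=ray("top",*f(208,75),.158);bl=ray("top",*f(46,142),.166);print("head",hd,"ball",bl)
v=bl[:2]-st[:2];ang=np.arctan2(v[1],v[0]);arr=np.arctan2(*(-np.array([np.sin(st[2]),np.cos(st[2])])))
print("r",np.hypot(*v),"armdir",np.degrees(ang),"arrowdir",np.degrees(arr),"hook",np.degrees((arr-ang+np.pi)%(2*np.pi)-np.pi))
# orange roll
def mask(n,box):
    h=cv2.cvtColor(im[n],cv2.COLOR_BGR2HSV);m=cv2.inRange(h,(5,150,90),(18,255,255))
    o=np.zeros_like(m);x0,y0,x1,y1=box;o[y0:y1,x0:x1]=m[y0:y1,x0:x1];return o
obs={}
for n,b in(("top",(335,195,385,265)),("side",(300,215,358,280))):
    m=mask(n,b);pts=cv2.findNonZero(m);H=cv2.convexHull(pts);M=cv2.moments(H);obs[n]=(M["m10"]/M["m00"],M["m01"]/M["m00"]);
    print(n,obs[n],cv2.boundingRect(H),cv2.minAreaRect(H))
t=np.linspace(0,2*np.pi,72)
def sil(n,p):
    c,s=np.cos(p[2]),np.sin(p[2]);P=[]
    for w in(-.019,.019):
        for a in t:
            x,z=.05*np.cos(a),.05*np.sin(a);P.append(proj(n,[p[0]+c*x-s*w,p[1]+s*x+c*w,.066+z],imc[n]))
    H=cv2.convexHull(np.array(P,np.float32));M=cv2.moments(H);return np.array([M["m10"]/M["m00"],M["m01"]/M["m00"]]),H
imc={n:imaging.camera_model(n) for n in im}
a=ray("top",*f(418,243),0);b=ray("top",*f(748,307),0);yaw=np.arctan2(*(a-b)[[1,0]])-np.pi/2
print("rack len",np.hypot(*(a-b)[:2]),"yaw",yaw,np.degrees(yaw))
for ns in(["top"],["top","side"]):
    r=least_squares(lambda p:np.concatenate([sil(n,[*p,yaw])[0]-obs[n] for n in ns]),ray("top",*obs["top"],.08)[:2],diff_step=1e-4)
    print("roll",ns,r.x,r.fun)
    print(cv2.minAreaRect(sil("top",[*r.x,yaw])[1]))
E
```

```text
stand [ 0.6240376   0.11319567 -0.21225725] -12.161444640063852 res mm 2.0821379157143216
head [0.62316247 0.11336544 0.158     ] ball [0.56653465 0.23557695 0.166     ]
r 0.13521748264277622 armdir 115.16729303664818 arrowdir 167.83855535993615 hook 52.67126232328795
top (358.7431154952733, 230.1352240032881) (346, 207, 26, 47) ((358.943115234375, 230.29872131347656), (18.4305419921875, 45.60857391357422), 10.784297943115234)
side (328.17939090529825, 248.31072173550268) (301, 224, 57, 55) ((329.0, 251.50001525878906), (44.51836013793945, 62.95328140258789), 11.30993366241455)
rack len 0.30129322249037677 yaw -0.18751070593959485 -10.743572063857442
roll ['top'] [ 0.54000962 -0.20084759] [-3.35581831e-07  1.25079654e-06]
((358.8236999511719, 230.15426635742188), (20.1215877532959, 46.929866790771484), 10.958765029907227)
roll ['top', 'side'] [ 0.54052427 -0.19744308] [-1.59941929 -0.24723999  1.15264068 -1.73601506]
((357.2243957519531, 229.90707397460938), (19.973630905151367, 46.927101135253906), 10.958847045898438)
```

Stand is at (0.624, 0.113) with the arrow direction at 167.8°. The hook arm points at 115.2°, so it needs to turn about +0.92 rad counter-clockwise. The orange roll is at (0.540, -0.201) with its axis at 79.3°. I'll go to the hook arm first.

Request:
drive_tool(
  deltas="50 0 0 50 0;50 0 0 90 0;50 209 389 90 0.86;50 209 389 90 0.86;50 209 389 90 0.86;50 209 389 90 0.86;50 209 389 90 0.86;50 209 389 90 0.86;50 209 389 90 0.86;50 209 389 90 0.86;50 209 389 90 0.86;50 209 389 90 0.86",
)

```text
time_s: 1.3
position: [0.3854, -0.2058, 0.2793]
tcp_rot: [[0.407, 0.913, -0.0], [0.913, -0.407, 0.003], [0.002, -0.001, -1.0]]
force: [-0.7, -0.4, 0.4]
opening: 0.575
grasp_force: 0.0
```

Request:
drive_tool(
  deltas="50 208 389 0 0.866;50 208 389 0 0.866;50 208 389 0 0.866;50 208 389 0 0.866;50 208 389 0 0.866;50 208 389 0 0.866;50 208 389 0 0.866;50 208 389 0 0.866;50 208 389 0 0.866;50 208 389 0 0.866;50 208 389 0 0.866;50 208 389 0 0.866",
)

```text
time_s: 2.5
position: [0.5921, 0.1766, 0.2791]
tcp_rot: [[-0.425, 0.905, -0.002], [0.905, 0.425, -0.001], [-0.0, -0.002, -1.0]]
force: [-0.0, 0.6, 0.5]
opening: 0.575
grasp_force: 0.0
```

```bash
python3 - <<'E'
from h import *
s=bot.read_state();m=imaging.camera_model("wrist")
im=imaging.capture("wrist")[:,:,::-1].copy();print(s["time_s"],s["position"],s["tcp_rot"][:,1],s["joint_positions"],s["force"])
for p in([.593,.178,.15],[.567,.236,.166],[.624,.113,.158]):print(proj("wrist",p,m))
cv2.imwrite("pics/w1.png",im)
E
```

```text
2.5 [0.59206059 0.17658124 0.27905597] [ 0.90528932  0.42479158 -0.00183058] [ 6.28233106e+00  2.48825938e+01  7.66488029e+01 -4.61230889e-02
  7.85640003e+01 -1.88460144e+01] [-0.02560794  0.56823579  0.4520411 ]
[323.14762343 217.21224415]
[324.94200646 137.86517292]
[323.55622481 302.51318071]
```

View pics/w1.png

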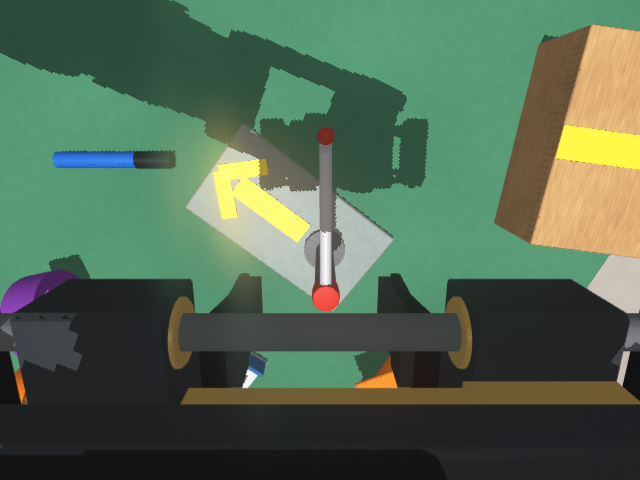

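The wrist view shows the hook ball at (325,136) and head at (325,299), within 3 px of the prediction. The fingers straddle the arm, so I'll descend and grip it.

Request:
drive_tool(
  deltas="50 1 1 -50 0;50 1 1 -100 0;50 1 1 -130 0;50 1 1 -149 0;50 1 1 -149 0;0 1 1 -149 0;0 1 1 -149 0;0 1 1 -149 0;0 1 1 -149 0;0 1 1 -149 0",
)

```text
time_s: 3.55
position: [0.594, 0.1793, 0.1314]
tcp_rot: [[-0.426, 0.905, 0.001], [0.905, 0.426, 0.0], [-0.0, 0.001, -1.0]]
force: [0.3, 0.1, 0.7]
opening: 0.206
grasp_force: 0.0
```

```bash
python3 -c "
import numpy as np
s=np.array([624,113.2]);a0=np.radians(115.17);T=np.radians(52.67)
for k in range(1,12):
    a=a0+T*k/10; d=72*np.array([np.cos(a)-np.cos(a0),np.sin(a)-np.sin(a0)]);print(k,d.round(1),round(T*k/10,3))"
```

```text
1 [-5.9 -3.1] 0.092
2 [-11.4  -6.7] 0.184
3 [-16.6 -10.8] 0.276
4 [-21.4 -15.4] 0.368
5 [-25.7 -20.3] 0.46
6 [-29.6 -25.7] 0.552
7 [-33.  -31.4] 0.643
8 [-35.8 -37.4] 0.735
9 [-38.1 -43.6] 0.827
10 [-39.8 -50. ] 0.919
11 [-40.9 -56.5] 1.011
```

Request:
drive_tool(
  deltas="0 0 0 0 0;0 0 0 0 0;0 0 0 0 0;0 0 0 0 0;0 0 0 0 0",
)

```text
time_s: 4.05
position: [0.5936, 0.1792, 0.1304]
tcp_rot: [[-0.426, 0.905, -0.0], [0.905, 0.426, -0.0], [0.0, -0.0, -1.0]]
force: [0.2, -0.4, -0.4]
opening: 0.005
grasp_force: 0.0
```

Request:
drive_tool(
  deltas="0 -6 -3 0 0.092;0 -11.5 -6.5 0 0.184;0 -16.5 -11 0 0.276;0 -21.5 -15.5 0 0.368;0 -25.5 -20.5 0 0.46;0 -29.5 -25.5 0 0.552;0 -33 -31.5 0 0.643;0 -36 -37.5 0 0.735;0 -38 -43.5 0 0.827;0 -40 -50 0 0.919;0 -40 -50 0 0.919;0 -40 -50 0 0.919",
)

```text
time_s: 5.25
position: [0.5538, 0.1293, 0.1306]
tcp_rot: [[-0.977, 0.213, 0.0], [0.213, 0.977, 0.0], [-0.0, 0.0, -1.0]]
force: [0.4, 0.5, -0.1]
opening: 0.002
grasp_force: 0.0
```

```bash
python3 - <<'E'
from h import *
s=bot.read_state();m=imaging.camera_model("wrist")
im=imaging.capture("wrist")[:,:,::-1].copy();print(s["position"],np.degrees(np.arctan2(*s["tcp_rot"][[1,0],1])),s["force"],s["moment"])
cv2.imwrite("pics/w2.png",im);cv2.imwrite("pics/top2.png",imaging.capture("top")[:,:,::-1])
E
```

```text
[0.55379918 0.12926407 0.13061581] 77.72940901117411 [ 0.44359172  0.45216896 -0.10283386] [ 0.04993371 -0.07603157 -0.00429819]
```

The fingers shut fully with no bar between them. I'll look at why.

```bash
python3 - <<'E'
import cv2,numpy as np
a=cv2.imread("pics/top2.png")[120:300,100:360];a=cv2.resize(a,(400,277));b=cv2.resize(cv2.imread("pics/w2.png"),(400,300))
b=np.pad(b,((0,0),(0,0),(0,0)));a=np.pad(a,((0,23),(0,0),(0,0)));cv2.imwrite("pics/c2.png",np.hstack([a,b]))
E
```

```text
(no output)
```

View pics/c2.png

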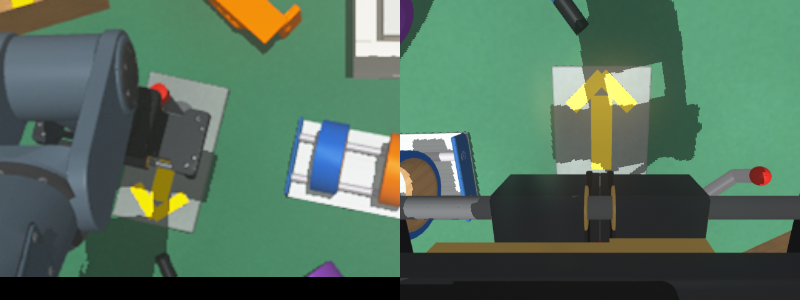

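```bash
python3 - <<'E'
from h import *
im=cv2.imread("pics/w2.png");h=cv2.cvtColor(im,cv2.COLOR_BGR2HSV)
m=cv2.inRange(h,(0,170,80),(4,255,255))|cv2.inRange(h,(174,170,80),(180,255,255))
n,l,st,c=cv2.connectedComponentsWithStats(m)
for i in range(1,n):
    if st[i,4]>60:
        p=ray("wrist",*c[i],.166);v=p[:2]-[.624,.1132];print(c[i],st[i],p,np.hypot(*v),np.degrees(np.arctan2(v[1],v[0])))
mm=imaging.camera_model("wrist");T=np.array(mm["T"]);print(T)
for z in(0,.019,.05):print(proj("wrist",[.5538,.1293,.1306+z],mm))
E
```

```text
[576.22386224 281.25338253] [559 267  35  30 813] [0.56656476 0.23761182 0.166     ] 0.1370295848656719 114.78060760970233
[[ 2.11645151e-01  9.43373964e-01  2.55444502e-01  4.82248247e-01]
 [ 9.77346474e-01 -2.04168531e-01 -5.57591382e-02  1.45649204e-01]
 [-4.47990636e-04  2.61458934e-01 -9.65214497e-01  3.25221512e-01]
 [ 0.00000000e+00  0.00000000e+00  0.00000000e+00  1.00000000e+00]]
[317.94198206 274.71515154]
[317.78140553 289.17874165]
[317.43978009 319.94992831]
```

```bash
python3 - <<'E'
from h import *
s=imaging.capture("side")[:,:,::-1];w=imaging.capture("wrist")[:,:,::-1]
cv2.imwrite("pics/c3.png",np.hstack([cv2.resize(s[220:460,100:340],(400,400)),cv2.resize(w,(400,400))]))
print(bot.read_state()["time_s"])
for p in([.624,.113,.158],[.5666,.2366,.166],[.5538,.1293,.13]):print((proj("side",p)-[100,220])*400/240)
E
```

```text
5.45
[169.88396684 128.22069831]
[129.54737639 226.58503742]
[211.10712923 180.29122193]
```

View pics/c3.png

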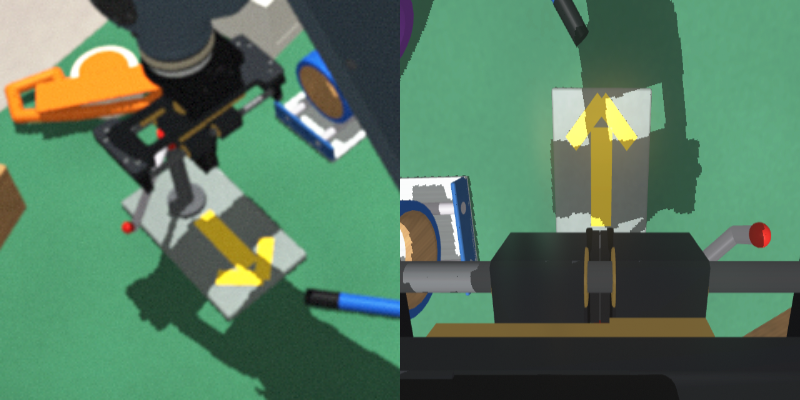

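Both views show the hook has not moved: ball at wrist (576,281), and in the side crop at (128,227) as predicted. The fingers closed without catching the bar. I'll go round behind the arm with shut fingers, slightly lower, and push it, watching the force.

Request:
drive_tool(
  deltas="0 0 0 50 0;0 0 0 70 0;0 64 80 70 -0.92;0 64 80 70 -0.92;0 64 80 70 -0.92;0 64 80 70 -0.92;0 64 80 70 -0.92;0 64 80 70 -0.92;0 64 80 30 -0.92;0 64 80 -13 -0.92;0 64 80 -13 -0.92;0 64 80 -13 -0.92",
)

```text
time_s: 6.65
position: [0.6173, 0.2094, 0.1172]
tcp_rot: [[-0.425, 0.905, -0.002], [0.905, 0.425, -0.0], [0.001, -0.002, -1.0]]
force: [0.2, -1.2, 1.1]
opening: 0.01
grasp_force: 0.0
```

Request:
drive_tool(
  deltas="0 -4 -2 0 0;0 -9 -4 0 0;0 -14 -6 0 0;0 -18 -8 0 0;0 -22 -10 0 0;0 -22 -10 0 0",
)

```text
time_s: 7.25
position: [0.5959, 0.1993, 0.1185]
tcp_rot: [[-0.425, 0.905, 0.002], [0.905, 0.425, 0.001], [-0.0, 0.002, -1.0]]
force: [0.3, 1.0, 1.5]
opening: 0.004
grasp_force: 0.7
```

```bash
cat > ball.py <<'E'
from h import *
s=bot.read_state();print(s["time_s"],s["position"],s["force"])
for cam in("wrist","top"):
    im=imaging.capture(cam)[:,:,::-1];h=cv2.cvtColor(im,cv2.COLOR_BGR2HSV)
    m=cv2.inRange(h,(0,170,80),(4,255,255))|cv2.inRange(h,(174,170,80),(180,255,255))
    n,l,st,c=cv2.connectedComponentsWithStats(m)
    for i in range(1,n):
        if st[i,4]>(60 if cam=="wrist" else 5):
            p=ray(cam,*c[i],.166);v=p[:2]-[.624,.1132];print(cam,c[i],st[i,4],p[:2],np.hypot(*v),np.degrees(np.arctan2(v[1],v[0])))
E
python3 ball.py
```

```text
7.25 [0.59589767 0.1993039  0.11847752] [0.26286049 0.98660628 1.49061664]
wrist [277.69198312 198.95780591] 711 [0.56099333 0.23505746] 0.13718265144079872 117.34132369001775
top [203.02941176 179.94117647] 102 [0.62112666 0.11191124] 0.0031491200099812333 -155.8427161410668
```

Contact is made and the bar is turning (117.3°). I'll follow the arc about the post, stopping a little short.

```bash
python3 -c "
import numpy as np
s=np.array([624,113.2]);v=np.array([595.9,199.3])-s
for k in range(1,11):
    t=np.radians(4.9*k);R=np.array([[np.cos(t),-np.sin(t)],[np.sin(t),np.cos(t)]]);print((R@v-v).round(1),round(t,3))"
```

```text
[-7.3 -2.7] 0.086
[-14.2  -6. ] 0.171
[-20.9  -9.9] 0.257
[-27.3 -14.4] 0.342
[-33.2 -19.4] 0.428
[-38.6 -24.9] 0.513
[-43.6 -30.8] 0.599
[-48.1 -37.1] 0.684
[-52.  -43.8] 0.77
[-55.3 -50.8] 0.855
```

Request:
drive_tool(
  deltas="0 -7.5 -2.5 0 0.086;0 -14 -6 0 0.171;0 -21 -10 0 0.257;0 -27.5 -14.5 0 0.342;0 -33 -19.5 0 0.428;0 -38.5 -25 0 0.513;0 -43.5 -31 0 0.599;0 -48 -37 0 0.684;0 -52 -44 0 0.77;0 -55.5 -51 0 0.855;0 -55.5 -51 0 0.855",
)

```text
time_s: 8.45
position: [0.5402, 0.1476, 0.1176]
tcp_rot: [[-0.962, 0.274, -0.0], [0.274, 0.962, -0.0], [-0.0, -0.0, -1.0]]
force: [0.2, 0.3, 1.1]
opening: 0.003
grasp_force: 0.2
```

```bash
python3 ball.py
```

```text
8.45 [0.54020073 0.14762262 0.11760003] [0.16511119 0.33056923 1.09334533]
top [203.31481481 180.05555556] 108 [0.62089915 0.1113429 ] 0.0036144228426253466 -149.08260293553
top [184.90909091 244.09090909] 22 [0.49371007 0.14203844] 0.13344332807347634 167.5193419288961
```

Request:
drive_tool(
  deltas="0 4 20 0 0;0 4 20 50 0;0 4 20 100 0;0 4 20 150 0;60 10 -15 160 0;60 10 -15 160 0;60 10 -15 160 0",
)

```text
time_s: 9.25
position: [0.5495, 0.133, 0.2772]
tcp_rot: [[-0.961, 0.275, -0.002], [0.275, 0.961, 0.0], [0.002, -0.0, -1.0]]
force: [-0.5, 0.4, 0.3]
opening: 0.195
grasp_force: 0.0
```

```bash
python3 ball.py; python3 - <<'E'
from h import *
w=imaging.capture("wrist")[:,:,::-1];cv2.imwrite("pics/w4.png",w)
h=cv2.cvtColor(w,cv2.COLOR_BGR2HSV);m=cv2.inRange(h,(24,120,60),(34,255,255))
n,l,st,c=cv2.connectedComponentsWithStats(m)
for i in range(1,n):
    if st[i,4]>200:
        print("yellow",st[i],c[i])
        v,u=np.nonzero(l==i);P=np.array([ray("wrist",a,b,.012)[:2] for a,b in zip(u[::7],v[::7])])
        d=P.mean(0)-[.624,.1132];print(P.mean(0),np.degrees(np.arctan2(d[1],d[0])))
E
```

```text
9.25 [0.54948513 0.13298495 0.27719334] [-0.47531472  0.37239745  0.33209912]
wrist [324.18414322 304.96675192] 391 [0.61502299 0.11890102] 0.010634299190046948 147.58165098824102
top [185. 244.] 21 [0.49388801 0.14187099] 0.13323346346736947 167.5731159593561
yellow [ 278  122   78  111 2156] [319.67346939 161.96011132]
[0.5151266  0.14361127] 164.39352193861873
yellow [ 550  351   45   54 1349] [568.54262417 380.3358043 ]
[0.87133855 0.37748423] 46.897025012725855
```

View pics/w4.png

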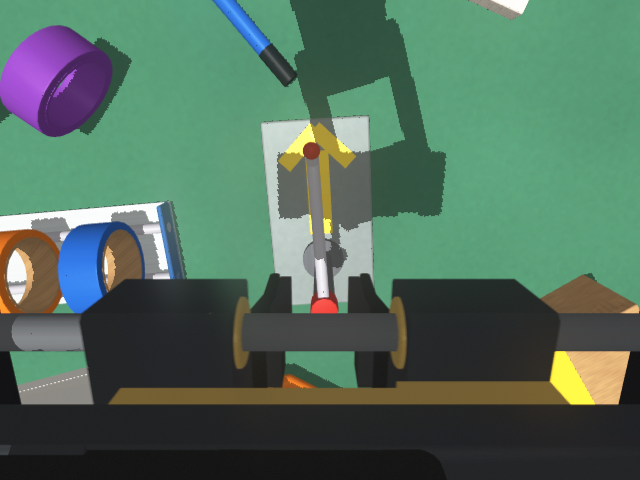

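The hook now lies over the arrow: ball at (311,151), head at (324,303), plate top corners at (262,122) and (368,116). I'll compare the directions numerically.

```bash
python3 - <<'E'
from h import *
im=cv2.imread("pics/w4.png")
def d(a,b):v=(b-a)[:2];return np.degrees(np.arctan2(v[1],v[0])),np.hypot(*v)
r=lambda u,v,z:ray("wrist",u,v,z)
# dark ball
h=cv2.cvtColor(im,cv2.COLOR_BGR2HSV);m=cv2.inRange(h,(0,140,50),(6,255,255));m[:130]=0;m[175:]=0;m[:,:290]=0;m[:,340:]=0
M=cv2.moments(m,True);b=(M["m10"]/M["m00"],M["m01"]/M["m00"]);print("ball",b)
B=r(*b,.166);v=B[:2]-[.624,.1132];print(B,np.degrees(np.arctan2(v[1],v[0])))
print("front edge -90", d(r(368,116,.012),r(262,122,.012)))
g=cv2.cvtColor(im,cv2.COLOR_BGR2HSV)[:,:,1]
for side in(0,1):
    pts=[]
    for y in list(range(130,200,3))+list(range(222,270,3)):
        row=g[y].astype(int)
        if side: xs=[x for x in range(355,395) if row[x]<60 and row[x+2]>90]
        else: xs=[x for x in range(285,250,-1) if row[x]<60 and row[x-2]>90]
        if xs: pts.append(r(xs[0]+(.5+.5 if side else -.5),y,.012)[:2])
    if len(pts)>5:
        vx,vy,x0,y0=cv2.fitLine(np.array(pts,np.float32),cv2.DIST_HUBER,0,1e-4,1e-4).ravel();print("edge",len(pts),np.degrees(np.arctan2(vy,vx))%180,(x0,y0), "dist to post axis",(.624-x0)*vy-(.1132-y0)*vx)
E
```

```text
ball (310.8995215311005, 150.44497607655504)
[0.49304657 0.14341139 0.166     ] 167.008971562886
front edge -90 (np.float64(-102.75881600505907), np.float64(0.11557501983212798))
edge 40 167.71198 (np.float32(0.5536045), np.float32(0.07186698)) dist to post axis -0.055368092
edge 24 167.7435 (np.float32(0.58875877), np.float32(0.18499646)) dist to post axis 0.06267869
```

The wrist view gives a plate direction of 167.7° and an arm direction of 167–168.5°; the top view gives 167.5° for the arm against 167.8° for the arrow. That's aligned, so I'll move above the orange roll.

Request:
drive_tool(
  deltas="62 -10 -334 0 0.091;62 -10 -334 0 0.091;62 -10 -334 0 0.091;62 -10 -334 0 0.091;62 -10 -334 0 0.091;62 -10 -334 0 0.091;62 -10 -334 0 0.091;62 -10 -334 -40 0.091;62 -10 -334 -77 0.091;62 -10 -334 -77 0.091;62 -10 -334 -77 0.091",
)

```text
time_s: 10.5
position: [0.5399, -0.2, 0.1998]
tcp_rot: [[-0.983, 0.184, -0.002], [0.184, 0.983, 0.002], [0.003, 0.001, -1.0]]
force: [0.1, -0.6, 0.3]
opening: 0.713
grasp_force: 0.0
```

```bash
python3 - <<'E'
from h import *
s=bot.read_state();m=imaging.camera_model("wrist");w=imaging.capture("wrist")[:,:,::-1].copy()
print(s["time_s"],s["position"],np.degrees(np.arctan2(*s["tcp_rot"][[1,0],1])))
a=np.radians(79.26);A=np.array([np.cos(a),np.sin(a),0]);X=np.array([np.sin(a),-np.cos(a),0])
c=np.array([.540,-.2008,.066])
for wd in(-.019,.019):
    P=np.array([proj("wrist",c+A*wd+.05*(X*np.cos(t)+np.array([0,0,1])*np.sin(t)),m) for t in np.linspace(0,2*np.pi,60)],np.int32)
    cv2.polylines(w,[P],True,(255,0,255),1)
cv2.imwrite("pics/w5.png",w)
E
```

```text
10.5 [ 0.53987979 -0.1999762   0.19981918] 79.38920705593837
```

View pics/w5.png

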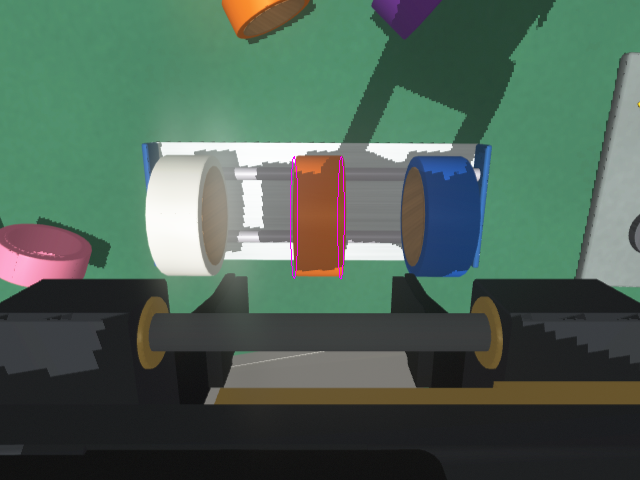

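The predicted ring outline sits right on the orange roll at (318,217), between white (187,215) and blue (440,215). Before descending, I'll check the fingertip height, since the earlier grip missed the bar.

```bash
python3 - <<'E'
from h import *
s=bot.read_state();m=imaging.camera_model("wrist");R=np.array(s["tcp_rot"])
for dz in(0,-.01,-.02,-.03,-.04):
    print(dz,[proj("wrist",s["position"]+R@[x,y,dz],m).round() for x in(0,.0095) for y in(.031,.046)])
E
```

```text
0 [array([379., 275.]), array([408., 275.]), array([380., 257.]), array([409., 257.])]
-0.01 [array([382., 282.]), array([413., 282.]), array([383., 263.]), array([414., 263.])]
-0.02 [array([385., 290.]), array([417., 290.]), array([386., 271.]), array([419., 271.])]
-0.03 [array([389., 299.]), array([423., 299.]), array([390., 278.]), array([424., 278.])]
-0.04 [array([393., 309.]), array([429., 309.]), array([394., 287.]), array([430., 287.])]
```

The inner fingertip corner is seen at (392,275), which fits a real tip about 25 mm above the reported TCP. That also explains the missed bar (tip at about 155 mm) and the later contact at a reported 118 mm. So I'll descend to a reported TCP of 80 mm, putting the real tip at about 105 mm.

Request:
drive_tool(
  deltas="62 0 0 -40 0;62 0 0 -80 0;62 0 0 -110 0;62 0 0 -120 0;62 0 0 -120 0;20 0 0 -120 0;20 0 0 -120 0;20 0 0 -120 0;20 0 0 -120 0;20 0 0 -120 0;20 0 0 -120 0",
)

```text
time_s: 11.65
position: [0.5402, -0.2008, 0.0808]
tcp_rot: [[-0.983, 0.185, 0.0], [0.185, 0.983, -0.0], [-0.0, 0.0, -1.0]]
force: [0.4, 1.4, 4.4]
opening: 0.275
grasp_force: 2.4
```

Request:
drive_tool(
  deltas="20 0 0 0 0;20 0 0 0 0;20 0 0 0 0",
)

```text
time_s: 11.95
position: [0.5404, -0.2004, 0.0812]
tcp_rot: [[-0.983, 0.185, 0.001], [0.185, 0.983, 0.001], [-0.0, 0.001, -1.0]]
force: [0.3, 2.3, 5.3]
opening: 0.233
grasp_force: 2.8
```

The fingers slid shut over the top of the rim (opening 20 mm, 5 N upward). So the tip is about 35 mm above the reported TCP. I'll raise, open, go 11 mm lower and retry.

Request:
drive_tool(
  deltas="20 0 0 20 0;62 0 0 40 0;62 0 0 40 0;62 0 0 40 0;62 0 0 40 0;62 0 0 40 0;62 0 0 40 0;62 0 0 40 0;62 0 0 40 0;62 0 0 40 0;62 0 0 40 0",
)

```text
time_s: 13.05
position: [0.5402, -0.2008, 0.1206]
tcp_rot: [[-0.983, 0.185, 0.0], [0.185, 0.983, -0.0], [-0.0, -0.0, -1.0]]
force: [-0.6, -0.1, 0.3]
opening: 0.715
grasp_force: 0.0
```

```bash
python3 - <<'E'
from h import *
s=bot.read_state();m=imaging.camera_model("wrist");w=imaging.capture("wrist")[:,:,::-1].copy()
print(s["time_s"],s["position"],s["opening"])
a=np.radians(79.26);A=np.array([np.cos(a),np.sin(a),0]);X=np.array([np.sin(a),-np.cos(a),0])
c=np.array([.540,-.2008,.066])
for wd in(-.019,.019):
    P=np.array([proj("wrist",c+A*wd+.05*(X*np.cos(t)+np.array([0,0,1])*np.sin(t)),m) for t in np.linspace(0,2*np.pi,60)],np.int32)
    cv2.polylines(w,[P],True,(255,0,255),1)
cv2.imwrite("pics/w6.png",w)
E
```

```text
13.05 [ 0.54015643 -0.20080136  0.12056765] 0.7152828812570771
```

View pics/w6.png

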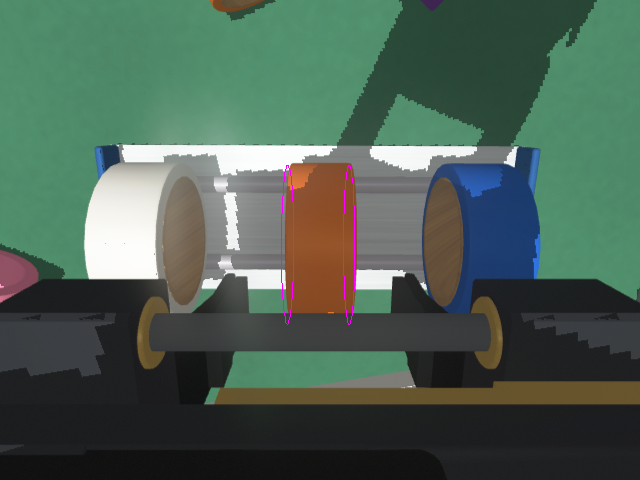

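The roll is undisturbed at (320,240), centred between the fingers. I'll go down to a reported TCP of about 69 mm.

Request:
drive_tool(
  deltas="62 0 0 -30 0;62 0 0 -52 0;62 0 0 -52 0;0 0 0 -52 0;0 0 0 -52 0;0 0 0 -52 0;0 0 0 -52 0;0 0 0 -52 0;0 0 0 -52 0;0 0 0 -52 0",
)

```text
time_s: 14.1
position: [0.5408, -0.2011, 0.0695]
tcp_rot: [[-0.983, 0.185, 0.002], [0.185, 0.983, -0.001], [-0.002, -0.001, -1.0]]
force: [-0.2, 0.8, 6.7]
opening: 0.431
grasp_force: 30.0
```

Gripped: 37.5 mm opening, 30 N. Lift it.

Request:
drive_tool(
  deltas="0 0 0 20 0;0 0 0 60 0;0 0 0 100 0;0 0 0 140 0;0 0 0 165 0;0 0 0 165 0",
)

```text
time_s: 14.7
position: [0.5423, -0.2021, 0.2374]
tcp_rot: [[-0.983, 0.185, 0.007], [0.185, 0.983, -0.004], [-0.008, -0.003, -1.0]]
force: [0.3, -0.4, -1.3]
opening: 0.436
grasp_force: 30.0
```

Request:
drive_tool(
  deltas="0 -103 355 0 -1.596;0 -103 355 0 -1.596;0 -103 355 0 -1.596;0 -103 355 0 -1.596;0 -103 355 0 -1.596;0 -103 355 0 -1.596;0 -103 355 0 -1.596;0 -103 355 0 -1.596;0 -103 355 0 -1.596;0 -103 355 0 -1.596;0 -103 355 0 -1.596;0 -103 355 0 -1.596",
)

```text
time_s: 15.9
position: [0.4354, 0.1543, 0.2316]
tcp_rot: [[0.212, 0.977, -0.004], [0.977, -0.212, -0.0], [-0.001, -0.004, -1.0]]
force: [-0.9, 0.3, -1.2]
opening: 0.432
grasp_force: 30.0
```

```bash
python3 - <<'E'
from h import *
s=bot.read_state();print(s["time_s"],s["position"],np.degrees(np.arctan2(*s["tcp_rot"][[1,0],1])),s["joint_positions"])
f=imaging.capture("side")[:,:,::-1].copy();t=imaging.capture("top")[:,:,::-1].copy()
cv2.imwrite("pics/side7.png",f)
c7=cv2.resize(f[220:460,60:300],(480,480))
cv2.imwrite("pics/c7.png",np.hstack([c7,cv2.resize(t[140:380,100:260],(320,480))]))
E
```

```text
15.9 [0.43544714 0.15430147 0.2315735 ] -12.244492920207243 [ 5.61184800e+00  1.44887208e+01  1.01360630e+02 -3.72992421e-03
  6.43913486e+01  1.78578069e+01]
```

View pics/c7.png

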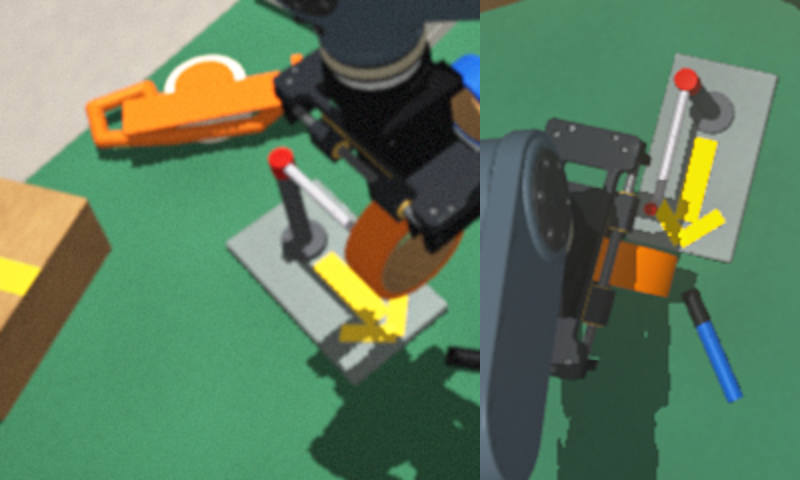

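The roll is lifted and hanging straight, with its axis in line with the hook arm (side crop: roll (400,245), arm (320,190), head (281,158)). Lower it to bring the core to arm height, then slide it on.

Request:
drive_tool(
  deltas="0 0 0 -40 0;0 0 0 -76 0;0 0 0 -76 0;0 0 0 -76 0;0 0 0 -76 0",
)

```text
time_s: 16.5
position: [0.4384, 0.1543, 0.1587]
tcp_rot: [[0.209, 0.978, 0.003], [0.978, -0.209, 0.0], [0.001, 0.002, -1.0]]
force: [0.6, 0.7, -2.3]
opening: 0.433
grasp_force: 30.0
```

Request:
drive_tool(
  deltas="0 15 -3 0 0;0 30 -6.5 0 0;0 45 -9.5 0 0;0 60 -13 0 0;0 60 -13 0 0",
)

```text
time_s: 17.0
position: [0.5011, 0.1409, 0.1597]
tcp_rot: [[0.21, 0.978, 0.007], [0.978, -0.21, 0.0], [0.002, 0.007, -1.0]]
force: [0.3, 0.8, -0.6]
opening: 0.436
grasp_force: 30.0
```

Request:
drive_tool(
  deltas="0 20 -4 0 0;0 38 -8 0 0;0 55 -12 0 0;0 55 -12 0 0;0 55 -12 0 0",
)

```text
time_s: 17.5
position: [0.551, 0.1294, 0.1581]
tcp_rot: [[0.209, 0.978, -0.001], [0.978, -0.209, 0.0], [0.0, -0.001, -1.0]]
force: [-0.2, 0.5, -1.0]
opening: 0.433
grasp_force: 30.0
```

```bash
python3 ball.py
```

```text
17.5 [0.55104001 0.12941673 0.1580627 ] [-0.1640221   0.45327672 -1.00624681]
wrist [470.81001021 264.53013279] 979 [0.62202153 0.12141682] 0.008451656579862035 103.53816174669448
wrist [198.61009174 271.56422018] 218 [0.49149756 0.14551575] 0.1363862271671143 166.2938221394056
top [207.66666667 180.        ] 15 [0.62106532 0.10281204] 0.010794537386917982 -105.77537608065975
```

Inserted with no contact. Lower onto the arm.

Request:
drive_tool(
  deltas="0 0 0 -10 0;0 0 0 -20 0;0 0 0 -28 0;0 0 0 -33 0;0 0 0 -33 0;0 0 0 -33 0",
)

```text
time_s: 18.2
position: [0.5521, 0.1292, 0.1243]
tcp_rot: [[0.209, 0.978, -0.0], [0.978, -0.209, -0.0], [-0.0, -0.0, -1.0]]
force: [-0.3, 0.4, -1.0]
opening: 0.431
grasp_force: 30.0
```

Request:
drive_tool(
  deltas="0 0 0 -1 0;0 0 0 -2 0;0 0 0 -2 0;0 0 0 -2 0",
)

```text
time_s: 18.6
position: [0.5522, 0.1292, 0.1227]
tcp_rot: [[0.209, 0.978, 0.0], [0.978, -0.209, 0.0], [0.0, 0.0, -1.0]]
force: [-0.0, -0.1, -1.5]
opening: 0.431
grasp_force: 30.0
```

Request:
drive_tool(
  deltas="0 0 0 -1 0;0 0 0 -1.5 0;0 0 0 -1.5 0;0 0 0 -1.5 0",
)

```text
time_s: 19.0
position: [0.5523, 0.1292, 0.1222]
tcp_rot: [[0.209, 0.978, 0.001], [0.978, -0.209, -0.0], [0.0, 0.001, -1.0]]
force: [-2.1, 0.2, 4.4]
opening: 0.428
grasp_force: 32.1
```

Request:
drive_tool(
  deltas="0 0 0 -0.5 0;0 0 0 -1 0;0 0 0 -1 0;0 0 0 -1 0",
)

```text
time_s: 19.4
position: [0.5524, 0.1292, 0.1221]
tcp_rot: [[0.209, 0.978, 0.001], [0.978, -0.209, -0.0], [0.0, 0.001, -1.0]]
force: [-2.5, -0.7, 10.6]
opening: 0.432
grasp_force: 33.1
```

The roll's weight is taken by the arm. Ease back 1.5 mm, open and retreat upward.

Request:
drive_tool(
  deltas="0 0 0 1.5 0;42 0 0 1.5 0;46 0 0 1.5 0;52 0 0 1.5 0;58 0 0 1.5 0;58 0 0 1.5 0;58 0 0 1.5 0;58 0 0 1.5 0",
)

```text
time_s: 20.2
position: [0.553, 0.1292, 0.1221]
tcp_rot: [[0.21, 0.978, 0.002], [0.978, -0.21, 0.0], [0.001, 0.002, -1.0]]
force: [0.4, 0.5, 5.9]
opening: 0.663
grasp_force: 2.9
```

Request:
drive_tool(
  deltas="58 0 0 0 0;58 0 0 10 0;58 0 0 25 0;58 0 0 45 0;58 0 0 75 0;58 0 0 115 0;58 0 0 150 0;58 -40 -150 160 0;58 -40 -150 160 0;58 -40 -150 160 0;58 -40 -150 160 0;58 -40 -150 160 0",
)

```text
time_s: 21.4
position: [0.5113, -0.0218, 0.2815]
tcp_rot: [[0.213, 0.977, -0.001], [0.977, -0.213, 0.001], [0.001, -0.001, -1.0]]
force: [0.4, 1.0, -0.3]
opening: 0.672
grasp_force: 0.0
```

Request:
drive_tool(
  deltas="58 0 -150 0 0;58 0 -150 0 0;58 0 -150 0 0;58 0 -150 0 0;58 0 -150 0 0;58 0 -150 0 0;58 0 -150 0 0;58 0 -150 0 0;58 0 -150 0 0;58 0 -150 0 0",
)

```text
time_s: 22.4
position: [0.5122, -0.1702, 0.2817]
tcp_rot: [[0.209, 0.978, 0.0], [0.978, -0.209, -0.0], [0.0, 0.0, -1.0]]
force: [-0.5, 0.1, 0.2]
opening: 0.667
grasp_force: 0.0
```

```bash
python3 ball.py; python3 - <<'E'
from h import *
a=np.radians(77.84);u=np.array([-.9774,.2113,0]);n=np.array([.2113,.9774,0])
for cam in("top","side"):
    im=imaging.capture(cam)[:,:,::-1];cv2.imwrite(f"pics/{cam}9.png",im);h=cv2.cvtColor(im,cv2.COLOR_BGR2HSV);m=cv2.inRange(h,(5,150,60),(18,255,255))
    k,l,st,c=cv2.connectedComponentsWithStats(m)
    for i in range(1,k):
        if st[i,4]>100:print(cam,c[i].round(),st[i])
    P=np.array([proj(cam,np.array([.552,.1292,.117])+u*w+.05*(n*np.cos(t)+np.array([0,0,1])*np.sin(t))) for w in(-.019,.019) for t in np.linspace(0,6.28,60)],np.float32)
    print(cam,"expected bbox",cv2.boundingRect(P),"ball",proj(cam,[.493,.1421,.166]))
E
```

```text
22.4 [ 0.51220803 -0.17018123  0.28166292] [-0.50671581  0.14677345  0.15191037]
top [202.92857143 179.68367347] 98 [0.62164562 0.11212847] 0.0025867483526153703 -155.52859662384733
top [184.91666667 243.91666667] 24 [0.49404934 0.14203827] 0.1331120550543871 167.48785594451994
top [246. 105.] [ 204   59   92   90 3178]
top [198. 218.] [172 204  52  31 837]
top [365. 312.] [350 304  29  18 262]
top expected bbox (171, 202, 54, 33) ball [184.86144247 244.45546483]
side [159. 273.] [ 103  247  112   47 3034]
side [223. 330.] [ 201  306   53   55 1322]
side expected bbox (200, 304, 56, 57) ball [245.36005194 337.14129925]
```

The roll outline matches the hung prediction in both views to within 2 px, and the hook is still at 167.5° against the arrow's 167.8°. The arm is clear, so I'll hand in.

```bash
python3 -c "
from rig import bot
print(bot.hand_in())"
```

```text
the job is handed in; nothing more can be done
None
```

I turned the hook to the arrow (arm 167.5° against arrow 167.8°), hung the orange roll on it, did not touch the white and blue rolls, and handed the job in at about 22 s; no verdict was shown.

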